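# Hold the belt tensioner of the bench drive back at its mark

## Task

A new belt has to go on the green belt drive. Lift the loose cover off its two pins and lay it flat on the bare table beside the drive, setting it down rather than dropping it; then take the red knob of the spring-loaded belt tensioner and pull it straight back towards the robot until the white pointer stands at the red clip on the scale bar, and keep it there: finish while still holding the knob against the spring, so that the belt can be threaded. Leave the tools and other things lying about where they are.

Things in the scene. Friction and masses are not known exactly. Their poses are not given: they have to be found in the camera images.
- belt_drive: fixed green belt drive: an open-topped pulley case, 172 x 282 mm (x, y), walls 5 mm, on a base plate. Origin: on the table under its centre; z up; -x is its front, the long wall nearest the robot, towards which the tensioner is pulled; y runs along its length. Inside, the pulleys at y = +84 and -88 mm reach at most 90 mm above the table. The tensioner slides along x at y = 0 between them
- case_rim (a point): centre of the case's open top, 128 mm above the table, where the cover's underside rests on four rubber pads on the long walls (bare walls end at 125 mm). Two upright steel locating pins, 8 mm thick and pointed, rise to 142 mm above the table at (-70, +125) and (+70, -125) mm from here along the drive's x, y
- cover: loose flat green plate, 182 x 292 x 4 mm, 0.3 to 0.55 kg, on the rim, its two 11 mm holes over the pins; axes as the drive's at the start. Origin: centre of its underside; z up. On top, over the origin, a black bar handle: 110 mm long along y, 14 mm wide in x, its bar from 24 to 36 mm above the origin, on two 10 mm posts at y = +-45 mm, free below the bar
- bare_table (a point): a fixed point on the table top, middle of the bare stretch right of the drive: 190 mm in world x by 310 mm in world y round it are free at every start
- tensioner: the spring-loaded tensioner: a dark steel carriage on two guide rods with a black idler wheel, a white pointer and, on top, the red knob; moves only along the drive's x. Origin: on the table level under the knob's axis, axes as the drive's
- travel (a joint): travel of the tensioner slide in m: 0 at rest (spring pressed home), growing as it is pulled towards the drive's -x, end stop at 0.042. A spring pushes it back with about 4.5 N at 0 and 11 N at the stop (150 N/m)
- knob (a point): red round upright knob on the tensioner, 24 mm in diameter (waist 21), 26 mm high. This point: centre of its underside, 98 mm above the table, so it spans 98 to 124 mm, 4 mm under the closed cover. At rest it stands at (+12, 0) mm in the drive's x, y. Above 91 mm height it is clear by 25 mm or more on every side at every travel
- pointer_tip (a point): tip of the white pointer carried by the tensioner, 87 mm above the table, 36 mm to the drive's +y of the knob's axis; it moves with the knob and has the same x in the drive's frame
- mark_clip: red marker clip, 10 mm wide along the drive's x, 3 mm high with a white centre line, on the dark scale bar with white ticks that runs along the drive's x at y = +42 mm. Origin: centre of its underside, 87 mm above the table; its x is the mark. It stands 15 to 32 mm in front (-x) of where the pointer is at rest
- spanner_a: loose rusty open spanner, 218 x 36 x 10 mm, on the table just left of the drive, to be left alone. Origin: centre of its underside, length along its y
- screwdriver: loose screwdriver with an orange-red handle, 230 x 28 x 28 mm, near the table's front edge on the right, to be left alone. Origin: centre of its underside, length along its y
- snips_a: loose tin snips with black handles, 248 x 61 x 16 mm, at the back on the right, to be left alone. Origin: centre of its underside, length along its y
- pliers_a: loose pliers with black handles, 185 x 60 x 19 mm, at the back on the right, to be left alone. Origin: centre of its underside, length along its y
- marker: loose marker pen, black and white, 138 x 17 x 18 mm, near the right edge of the table, to be left alone. Origin: centre of its underside, length along its y
- tape_black: loose roll of black tape, 53 mm across, 19 mm high, on the left near the front edge, to be left alone. Origin: centre of its underside

How it is judged:
On the way, in this order (a step that is already met when the one before it is completed fails the run):
1. the cover is lifted clear of the pins (z of cover in the frame of belt_drive above 0.144 m), for 0.1 s.
2. the cover lies flat on the table, let go (height (world z) of cover below 0.008 m and angle between cover's own z axis and vertical below 0.06 rad and linear speed of cover below 0.02 m/s and contact force between the fingers and cover below 0.2 N), for 0.2 s.
3. the tensioner is pulled out until its pointer stands at the red clip (x of pointer_tip in the frame of mark_clip between -0.005 and 0.005 m and contact force between the fingers and tensioner above 2 N), for 0.5 s.
At the end, for the whole second after the job is handed in: the gripper holds the red knob (more than 2 N) with the tensioner at rest and its pointer tip within the 10 mm width of the red clip (5 mm either way along the slide), while the cover lies flat on the table (underside within 8 mm of it, tilted less than 0.06 rad), at rest (all of step 3 and velocity of joint travel between -0.01 and 0.01 m/s and height (world z) of cover below 0.008 m and angle between cover's own z axis and vertical below 0.06 rad and linear speed of cover below 0.02 m/s); the arm keeps its last pose, push and grip.
It fails at once if the cover is dropped (moves faster than 0.6 m/s untouched by the fingers) (linear speed of cover above 0.6 m/s and contact force between the fingers and cover below 0.1 N).
It fails at once if a tool or other thing lying about is moved by more than 30 mm (distance of any of spanner_a, screwdriver, snips_a, pliers_a, marker, tape_black from where it was at the start of the episode above 0.03 m).
It also fails if it takes over 53 s, if anything falls off the work surface, if the arm or the gripper's body presses on something with over 40 N, if the wrist force passes 120 N, or if a joint passes its speed limit or range.

## Robot

A 6-joint arm with a two-finger parallel gripper is mounted at the origin on a cart in front of the work surface, level with it; the furniture and walls round the work are solid. World frame = base frame: x ahead of the robot, y to its left, z up, the work surface at z = 0. Lengths are in m, angles in rad, forces in N, time in s.
With the tool pointing down it reaches from about 0.375 to 0.975 m from the base axis. Payload 3.8 kg.
Tool frame: the origin (TCP) lies at the very end of the fingers, on their centre line; the grasp point (between the pads) lies bot.hold_point_z behind it (bot.hold_point_z is the distance from the TCP to the grasp point, in m); z points along the fingers, y is the line along which they close (so a half turn about z gives the same grasp; the last joint's range is limited). The gripper opens to 85 mm and grips with 20 to 120 N. Pads are 22 mm wide; open, the fingers measure 114 mm over their backs; the gripper's body (76 mm by 85 mm) begins 54 mm behind the grasp point. The pads swing forward as they close: fully open they stand 13 mm farther back than shut.
Start: joints at [1.157, 0.264, 1.604, -0, 1.274, -0.037], TCP at [0.248, 0.628, 0.231] pointing down, gripper open.
Joint ranges: [-2.63, 2.63], [-0.94, 2.18], [0.31, 2.57], [-1.31, 4.45], [0, 2.66], [-2.55, 2.55]. Speed limits (rad/s): [2.57, 2.57, 3.14, 3.14, 3.14, 3.14].

## Interface

Orientations are given as a rotation vector (axis times angle).
In Python, from workcell import bot, read_camera, camera_info, read_state gives the robot as it stands (bot), with the cameras as plain functions and the readings as plain functions.
- The arm moves only by the shell command python3 jog.py FILE [OPENING] [FORCE], which reads ROWS from the file FILE. ROWS is a JSON object with one list for each field, all of the same length, 1 to 5, a row being the entries at one place: x, y, z (the shift in m), yaw (a turn about the tool's z in rad); each row shifts and turns the commanded pose from where the row before left it, along the tool's axes as they then stand; what a row does not reach is not made up. A row lasts 1/8 s, in which the tool goes at most 0.0625 m and 0.188 rad, less where a joint would pass 70% of its speed; a pose out of reach is approached as far as the arm can. OPENING is the opening from 0.0 (shut) to 1.0 (fully open), set as the command begins (- or left out keeps the last). The fingers move at their own pace and stop on an object; FORCE is the grip in N (left out, the last holds). Time passes only in rows, so rows that do not move let the fingers close. It prints the time, the measured TCP pose, the force, the opening and the grip force at its end. Input that does not fit is refused with a message, and nothing moves.
- read_state(): the state, without advancing time (a new reading comes with each control period).
- read_camera(name): name is "scene" or "top"; returns the picture (400x640x3 uint8, red, green, blue); there is no depth.
- camera_info(name): a dict with "intrinsics" (3x3 intrinsics, pixels), "extrinsics" (4x4, takes a point from camera to world coordinates). Camera axes: x right, y down, z forward; pixel columns grow to the right and rows downward; lengths in m; the calibration is good to about 2 mm. A picture is of the moment at which its call begins. camera_info takes no time and is no camera call.
- bot.finish_job(): hands the job in; it is judged then, once.
The state is a dict: "time": time; "q": joint angles; "joint_vel": joint speeds; "joint_torque": joint torques, N m; "tool_pos": TCP position; "tcp_rot": TCP orientation; "wrist_force": force on the tool from outside, world axes, zero at the start; "torque": the same for the moment, N m; "width": opening from 0.0 (shut) to 1.0 (fully open); "grip_force": force on a finger pad.
Only numpy, scipy, OpenCV 4.12 (cv2) and the standard library are available. Lean on these libraries where they do the work, as an engineer would, in place of code of your own. Each camera call takes 0.05 s, during which the arm holds its last target. There are 200 camera calls.

## Working session

There is one attempt and no reset: what is moved stays moved. The work goes in short steps, Python scripts to look and compute and a shell command to move; the robot and the scene stay as the last step left them, time stands still between calls to the robot, and variables do not carry over. Pictures are saved under pics/ and viewed, at most 10 in all, crops included, and the job is handed in when it is done.

```bash
ls; mkdir -p pics
python3 - <<'E'
from workcell import bot, read_camera, camera_info, read_state
import cv2,numpy as np
print(bot.hold_point_z, read_state())
for n in("scene","top"):
    im=read_camera(n); cv2.imwrite(f"pics/{n}0.png",im[:,:,::-1]); i=camera_info(n); print(n,np.round(i["intrinsics"],2).tolist(),np.round(i["extrinsics"],4).tolist())
E
```

```text
jog.py
pics
workcell.py
0.0187 {'time': 0.0, 'q': array([ 1.15707605e+00,  2.64727971e-01,  1.60537205e+00,  1.84085137e-06,
        1.27370407e+00, -3.68986195e-02]), 'joint_vel': array([-0.00140056, -0.00092913, -0.00040683,  0.00045077, -0.00030931,
        0.00066683]), 'joint_torque': array([ 5.98661227e-04, -5.15117598e+01, -3.67316401e+01,  7.81681297e-05,
        1.29019990e-02,  2.75185581e-07]), 'tool_pos': array([0.24808402, 0.62697157, 0.22998005]), 'tcp_rot': array([-0.58832192, -3.08550734,  0.00338476]), 'wrist_force': array([-0.09174935,  0.41592228, -0.0513025 ]), 'torque': array([-0.07801611, -0.03165726,  0.01049049]), 'grip_force': 0.0, 'width': 1.0020876720063099}
scene [[497.12, 0.0, 313.21], [0.0, 497.12, 198.12], [0.0, 0.0, 1.0]] [[-0.9998, -0.0073, -0.017, 0.5654], [0.0129, 0.3893, -0.921, 1.8], [0.0134, -0.9211, -0.3892, 0.848], [0.0, 0.0, 0.0, 1.0]]
top [[422.48, 0.0, 322.73], [0.0, 422.48, 204.78], [0.0, 0.0, 1.0]] [[0.0187, -0.9952, 0.0964, 0.3726], [-0.9998, -0.0187, 0.001, -0.0048], [0.0008, -0.0964, -0.9953, 1.6347], [0.0, 0.0, 0.0, 1.0]]
```

View pics/scene0.png

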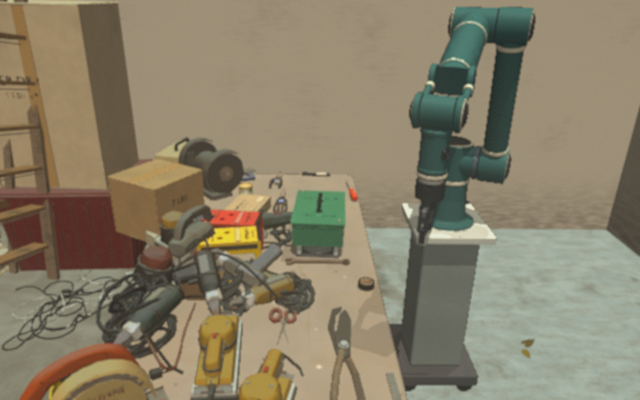

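View pics/top0.png

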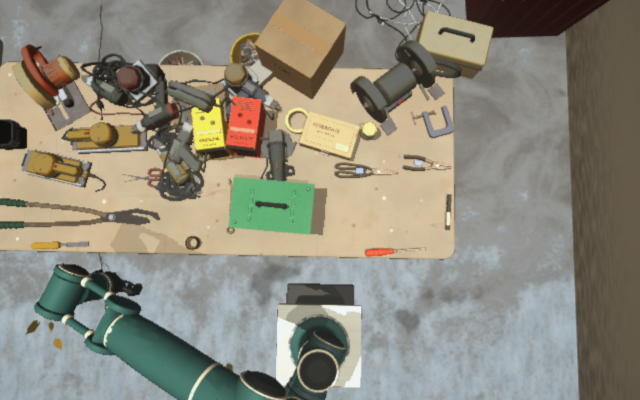

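The scene view shows the drive with its cover at about (320,215), handle about (320,203), and the spanner at (318,261). The top view shows the cover at (272,205) with the handle at (272,205). The bare stretch lies at about (325–440, 180–245), between the screwdriver (395,250), snips (365,170), pliers (428,163) and marker (447,212).

```bash
cat > h.py <<'E'
from workcell import bot, read_camera, camera_info, read_state
import cv2,numpy as np
from scipy.spatial.transform import Rotation as R
def cam(n):
    i=camera_info(n); return np.array(i["intrinsics"]),np.array(i["extrinsics"])
def ray(n,uv):
    K,E=cam(n); d=E[:3,:3]@np.linalg.inv(K)@[uv[0],uv[1],1]; return E[:3,3],d/np.linalg.norm(d)
def plane(n,uv,z):
    o,d=ray(n,uv); return o+d*(z-o[2])/d[2]
def tri(a,b):   # two views: midpoint and gap
    (o1,d1),(o2,d2)=ray("top",a),ray("scene",b)
    s=np.linalg.lstsq(np.c_[d1,-d2],o2-o1,rcond=None)[0]; p,q=o1+d1*s[0],o2+d2*s[1]
    return (p+q)/2,np.linalg.norm(p-q)
def proj(n,p):
    K,E=cam(n); c=K@(E[:3,:3].T@(np.asarray(p)-E[:3,3])); return c[:2]/c[2]
def blob(m,box):   # largest blob of a mask inside box x0,y0,x1,y1
    z=np.zeros(m.shape,np.uint8); x0,y0,x1,y1=box; z[y0:y1,x0:x1]=m[y0:y1,x0:x1]
    c=max(cv2.findContours(z,cv2.RETR_EXTERNAL,cv2.CHAIN_APPROX_NONE)[0],key=cv2.contourArea); return c
def cen(c):
    M=cv2.moments(c); return np.array([M["m10"],M["m01"]])/M["m00"]
E
python3 - <<'E'
from h import *
T=cv2.imread("pics/top0.png");S=cv2.imread("pics/scene0.png")
gr=lambda im:(cv2.inRange(cv2.cvtColor(im,cv2.COLOR_BGR2HSV),(60,90,110),(85,255,255))>0)
dk=lambda im:im.max(2)<70
cT=blob(gr(T),(210,160,335,250)); r=cv2.minAreaRect(cT); print("top cover px",r, cv2.boxPoints(r).tolist())
B=np.array([plane("top",p,.132) for p in cv2.boxPoints(r)]); print("corners z.132",B.round(4).tolist()); print("sides",np.linalg.norm(np.diff(B,axis=0),axis=1),"centre",B.mean(0))
hT=blob(dk(T),(245,190,300,220)); hS=blob(dk(S),(305,190,335,218))
print("handle",cv2.minAreaRect(hT),cv2.minAreaRect(hS),cen(hT),cen(hS))
print("tri",tri(cen(hT),cen(hS)))
for z in(.158,.164):print(plane("top",cen(hT),z))
for n,uv in dict(tl=(325,178),snip=(365,178),plier=(428,170),mark=(446,228),mark2=(446,196),sd=(365,247),sdtip=(425,247),tableR=(455,225)).items(): print(n,plane("top",uv,0).round(3))
hsv=cv2.cvtColor(S,cv2.COLOR_BGR2HSV)
cv2.imwrite("pics/crop0.png",np.hstack([cv2.resize(T[160:260,205:335],None,fx=3,fy=3),cv2.resize(S[170:270,270:370],None,fx=3,fy=3)]))
E
```

```text
top cover px ((271.3155822753906, 205.02870178222656), (80.66735076904297, 49.97572708129883), 5.19442892074585) [[228.88525390625, 226.26229858398438], [233.40985107421875, 176.4918212890625], [313.74591064453125, 183.79510498046875], [309.2213134765625, 233.56558227539062]]
corners z.132 [[0.4351, 0.3289, 0.132], [0.6143, 0.3198, 0.132], [0.5932, 0.0304, 0.132], [0.4146, 0.0427, 0.132]]
sides [0.17937905 0.29017443 0.17906648] centre [0.51429528 0.18045669 0.132     ]
handle ((271.04876708984375, 204.56097412109375), (30.258241653442383, 3.9755353927612305), 6.340191841125488) ((319.0, 202.5), (17.0, 2.0), 90.0) [270.63143631 204.63143631] [318.90322581 203.56989247]
tri (array([0.51450888, 0.18144554, 0.14318319]), np.float64(0.0008248084025885976))
[0.51269    0.17961937 0.158     ]
[0.51212081 0.17887025 0.164     ]
tl [ 0.636 -0.01   0.   ]
snip [ 0.639 -0.167  0.   ]
plier [ 0.676 -0.413  0.   ]
mark [ 0.45  -0.482  0.   ]
mark2 [ 0.574 -0.483  0.   ]
sd [ 0.371 -0.169  0.   ]
sdtip [ 0.375 -0.4    0.   ]
tableR [ 0.462 -0.516  0.   ]
```

View pics/crop0.png

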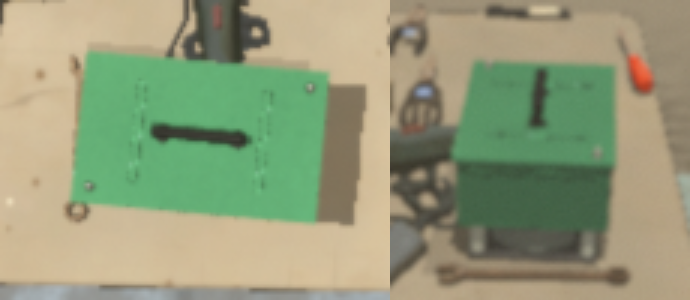

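The crop shows the cover's pins at top-view (308.3,189) and (234.3,222), and the near pin at scene (339.3,220.7). The bar's ends are at top (256,203.3)/(287.5,206) and scene (319,212)/(320.3,193).

```bash
python3 - <<'E'
from h import *
print("pin",tri((234.3,222),(339.3,220.7)))
print("near bar end",tri((255.5,203.2),(319,212)));print("far",tri((287,206.2),(320.3,193.2)))
S=cv2.imread("pics/scene0.png")
g=cv2.cvtColor(S,cv2.COLOR_BGR2GRAY); print(g[186:218,314:326])
c=np.array([.5143,.1805,.128]);Y=-.0725;u=np.array([np.cos(Y),np.sin(Y),0]);v=np.array([-np.sin(Y),np.cos(Y),0])
for a in(-1,1):
  for b in(-1,1): p=c+[0,0,.004]+a*.091*u+b*.146*v; print(a,b,proj("top",p).round(1),proj("scene",p).round(1))
print("pin exp",c-.07*u+.125*v)
for z in(.164,): print("bar end",*[ (proj("top",q).round(1),proj("scene",q).round(1)) for q in (c+s*.055*v+[0,0,.036] for s in(-1,1))])
st=read_state();Rm=R.from_rotvec(st["tcp_rot"]).as_matrix();print(Rm.round(3))
E
echo '[[0, 0, 0, 0.188], [0, 0, 0, 0.188], [0, 0, 0, 0.188], [0, 0, 0, 0.188], [0, 0, 0, 0.188]]' > mv.in && python3 jog.py mv.in 0.6 40
```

```text
refused: ROWS must be an object with one list for each field. Nothing was moved.
```

Nothing moved. I misread the format; it is an object with one list for each field. Resending.

```bash
echo '{"x": [0, 0, 0, 0, 0], "y": [0, 0, 0, 0, 0], "z": [0, 0, 0, 0, 0], "yaw": [0.188, 0.188, 0.188, 0.188, 0.188]}' > mv.in && python3 jog.py mv.in 0.6 40
echo '{"x": [0, 0, -0.047, -0.047, -0.047], "y": [0, 0, 0.033, 0.033, 0.033], "z": [0, 0, 0, 0, 0], "yaw": [0.188, 0.138, 0, 0, 0]}' > mv.in && python3 jog.py mv.in
echo '{"x": [-0.047, -0.047, -0.047, -0.047, -0.047], "y": [0.033, 0.033, 0.033, 0.033, 0.033], "z": [0, 0, 0, 0, 0], "yaw": [0, 0, 0, 0, 0]}' > mv.in && python3 jog.py mv.in
echo '{"x": [-0.047, 0], "y": [0.033, 0], "z": [0, 0], "yaw": [0, 0]}' > mv.in && python3 jog.py mv.in
cat > w.py <<'E'
import sys
from h import *
st=read_state();M=R.from_rotvec(st["tcp_rot"]).as_matrix();p=st["tool_pos"]
print("t",st["time"],"p",p.round(4),"yaw y",np.arctan2(M[1,1],M[0,1]).round(4),"z",M[:,2].round(4),"F",st["wrist_force"].round(1),"w",round(st["width"],3),"grip",st["grip_force"].round(1) if hasattr(st["grip_force"],'round') else st["grip_force"],"q",st["q"].round(2))
if len(sys.argv)>3: print("tool d",(M.T@(np.array(sys.argv[1:4],float)-p)).round(4))
E
python3 w.py .5128 .1797 .139
```

```text
time: 0.72
tool_pos: [0.2482, 0.6272, 0.2305]
tcp_rot: [1.927, 2.481, -0.002]
wrist_force: [0.5, -0.1, -0.1]
width: 0.598
grip_force: 0.0
time: 1.35
tool_pos: [0.3378, 0.4785, 0.2306]
tcp_rot: [2.296, 2.144, -0.001]
wrist_force: [0.6, 0.1, -0.3]
width: 0.599
grip_force: 0.0
time: 1.98
tool_pos: [0.4862, 0.2325, 0.231]
tcp_rot: [-2.297, -2.143, 0.0]
wrist_force: [0.1, 0.1, 0.1]
width: 0.603
grip_force: 0.0
time: 2.22
tool_pos: [0.5169, 0.1817, 0.2308]
tcp_rot: [2.302, 2.137, -0.002]
wrist_force: [-0.3, -0.2, -0.3]
width: 0.606
grip_force: 0.0
t 2.225 p [0.5169 0.1817 0.2308] yaw y -0.0744 z [-3.0e-04 -1.2e-03 -1.0e+00] F [-0.3 -0.2 -0.3] w 0.606 grip 0.0 q [ 0.29  0.02  1.88 -0.    1.24  0.37]
tool d [-0.0022 -0.0039  0.0918]
```

```bash
echo '{"x": [-0.002, 0, 0, 0, 0], "y": [-0.004, 0, 0, 0, 0], "z": [0.03, 0.03, 0.018, 0.013, 0], "yaw": [0, 0, 0, 0, 0]}' > mv.in && python3 jog.py mv.in 
python3 w.py .5128 .1797 .139
```

```text
time: 2.85
tool_pos: [0.5107, 0.1837, 0.1394]
tcp_rot: [-2.296, -2.143, 0.003]
wrist_force: [0.7, 1.0, -0.2]
width: 0.6
grip_force: 0.0
t 2.85 p [0.5107 0.1837 0.1394] yaw y -0.0685 z [-1.8e-03 -4.0e-04 -1.0e+00] F [ 0.7  1.  -0.2] w 0.6 grip 0.0 q [0.3  0.09 1.98 0.   1.07 0.37]
tool d [-0.0038  0.0024  0.0004]
```

```bash
echo '{"x": [-0.003, 0], "y": [0.002, 0], "z": [0, 0], "yaw": [0, 0]}' > mv.in && python3 jog.py mv.in ; python3 w.py .5128 .1797 .139; echo '{"x": [0, 0, 0, 0], "y": [0, 0, 0, 0], "z": [0, 0, 0, 0], "yaw": [0, 0, 0, 0]}' > mv.in && python3 jog.py mv.in 0 40;  python3 w.py .5128 .1797 .139
```

```text
time: 3.1
tool_pos: [0.5142, 0.1804, 0.1415]
tcp_rot: [2.296, 2.142, 0.003]
wrist_force: [0.4, 0.3, 0.5]
width: 0.599
grip_force: 0.0
t 3.1 p [0.5142 0.1804 0.1415] yaw y -0.0693 z [ 2.1e-03  6.0e-04 -1.0e+00] F [0.4 0.3 0.5] w 0.599 grip 0.0 q [ 0.29  0.09  1.98 -0.    1.07  0.36]
tool d [-0.0008 -0.0013  0.0025]
time: 3.6
tool_pos: [0.5135, 0.1804, 0.1408]
tcp_rot: [2.296, 2.143, 0.001]
wrist_force: [0.1, -0.7, 2.8]
width: 0.151
grip_force: 40.1
t 3.6 p [0.5135 0.1804 0.1408] yaw y -0.069 z [ 9.e-04  1.e-04 -1.e+00] F [ 0.1 -0.7  2.8] w 0.151 grip 40.067893266677856 q [ 0.29  0.09  1.98 -0.    1.07  0.36]
tool d [-0.0007 -0.0007  0.0018]
```

```bash
echo '{"x": [0, 0, 0, 0, 0], "y": [0, 0, 0, 0, 0], "z": [-0.008, -0.012, -0.02, -0.03, -0.02], "yaw": [0, 0, 0, 0, 0]}' > mv.in && python3 jog.py mv.in - 60; echo '{"x": [0, 0], "y": [0, 0], "z": [-0.01, 0], "yaw": [0, 0]}' > mv.in && python3 jog.py mv.in;  python3 - <<'E'
from h import *
for n in("scene","top"):
    im=read_camera(n); cv2.imwrite(f"pics/{n}1.png",im[:,:,::-1])
T=cv2.imread("pics/top1.png");S=cv2.imread("pics/scene1.png")
cv2.imwrite("pics/crop1.png",np.hstack([cv2.resize(T[150:262,205:465],(650,280)),cv2.resize(S[150:280,270:400],(140,140)).repeat(2,0)[:280]]) if 0 else np.vstack([cv2.resize(T[150:262,205:465],(650,280)),cv2.resize(S[150:280,220:480],(650,320))]))
E
python3 w.py
```

```text
time: 4.22
tool_pos: [0.5134, 0.1805, 0.232]
tcp_rot: [2.296, 2.143, 0.002]
wrist_force: [0.5, 0.1, -3.9]
width: 0.151
grip_force: 59.1
time: 4.47
tool_pos: [0.5134, 0.1804, 0.2408]
tcp_rot: [2.296, 2.143, 0.001]
wrist_force: [0.8, 0.9, -3.4]
width: 0.148
grip_force: 59.1
t 4.575 p [0.5125 0.1801 0.2392] yaw y -0.069 z [-1.8e-03 -6.0e-04 -1.0e+00] F [ 0.1 -0.3 -4.1] w 0.148 grip 59.0680593252182 q [ 0.29  0.01  1.88 -0.    1.26  0.36]
```

View pics/crop1.png

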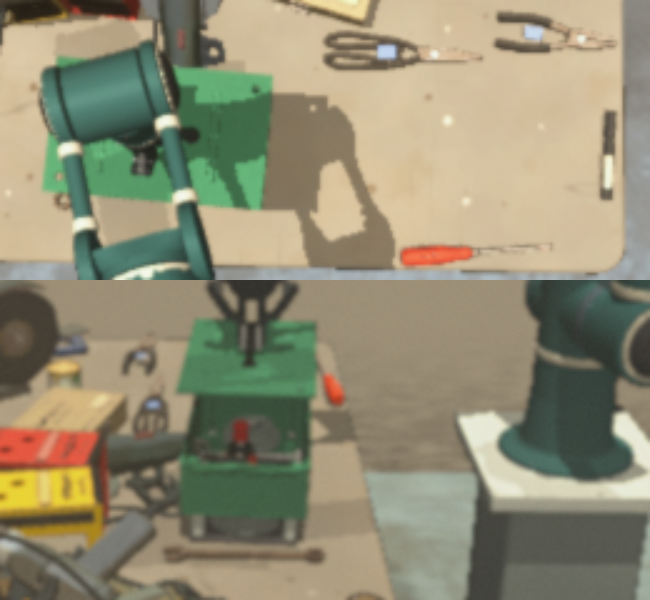

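The scene crop shows the cover hanging level above the open case, with the red knob visible inside. The top crop shows the bare stretch clear between the snips (down to about row 178), the screwdriver (up to about row 247) and the marker (column 445).

```bash
echo '{"x": [-0.02, -0.03, -0.04, -0.04, -0.04], "y": [0.002, 0.002, 0.002, 0.002, 0.002], "z": [0, 0, 0, 0, 0], "yaw": [0, 0, 0, 0, 0]}' > mv.in && python3 jog.py mv.in; echo '{"x": [-0.04, -0.04, -0.04, -0.04, -0.04], "y": [0.002, 0.002, 0.002, 0.002, 0.002], "z": [0, 0, 0, 0, 0], "yaw": [0, 0, 0, 0, 0]}' > mv.in && python3 jog.py mv.in; echo '{"x": [-0.024, -0.01, 0, 0, 0], "y": [0.002, 0.002, 0, 0, 0], "z": [0, 0.01, 0.03, 0.04, 0.04], "yaw": [0, 0, 0, 0, 0]}' > mv.in && python3 jog.py mv.in;  echo '{"x": [0, 0, 0, 0], "y": [0, 0, 0, 0], "z": [0.04, 0.03, 0.01, 0], "yaw": [0, 0, 0, 0]}' > mv.in && python3 jog.py mv.in;python3 w.py .51 -.225 .0128
```

```text
time: 5.2
tool_pos: [0.5104, 0.0078, 0.2393]
tcp_rot: [-2.296, -2.143, 0.003]
wrist_force: [0.6, -0.4, -4.0]
width: 0.154
grip_force: 59.0
time: 5.82
tool_pos: [0.5062, -0.1922, 0.2393]
tcp_rot: [-2.296, -2.142, 0.002]
wrist_force: [0.7, -0.4, -2.8]
width: 0.147
grip_force: 59.0
time: 6.45
tool_pos: [0.5084, -0.2238, 0.1181]
tcp_rot: [-2.296, -2.143, 0.0]
wrist_force: [0.1, -0.6, -4.0]
width: 0.15
grip_force: 59.0
time: 6.95
tool_pos: [0.5085, -0.2239, 0.0395]
tcp_rot: [-2.295, -2.142, 0.001]
wrist_force: [1.2, -0.6, -3.5]
width: 0.153
grip_force: 59.0
t 6.95 p [ 0.5085 -0.2239  0.0395] yaw y -0.0687 z [-0.0019  0.001  -1.    ] F [ 1.2 -0.6 -3.5] w 0.153 grip 59.02149975299835 q [-0.46  0.24  2.02  0.    0.88 -0.39]
tool d [-0.0011  0.0016  0.0267]
```

```bash
echo '{"x": [0, 0, 0, 0, 0], "y": [0, 0, 0, 0, 0], "z": [0.01, 0.008, 0.004, 0.002, 0], "yaw": [0, 0, 0, 0, 0]}' > mv.in && python3 jog.py mv.in; echo '{"x": [0, 0], "y": [0, 0], "z": [0.002, 0], "yaw": [0, 0]}' > mv.in && python3 jog.py mv.in;python3 w.py .51 -.225 .0128
```

```text
time: 7.58
tool_pos: [0.5092, -0.2244, 0.0163]
tcp_rot: [-2.297, -2.143, 0.0]
wrist_force: [-0.7, -0.9, -3.9]
width: 0.152
grip_force: 59.0
time: 7.82
tool_pos: [0.5092, -0.2243, 0.0142]
tcp_rot: [-2.297, -2.143, 0.0]
wrist_force: [0.8, 0.4, -3.7]
width: 0.146
grip_force: 59.0
t 7.825 p [ 0.5092 -0.2243  0.0142] yaw y -0.069 z [-1.e-04  0.e+00 -1.e+00] F [ 0.8  0.4 -3.7] w 0.146 grip 59.02196645736694 q [-0.46  0.27  2.04  0.    0.83 -0.39]
tool d [-0.0006  0.0008  0.0014]
```

```bash
echo '{"x": [0, 0], "y": [0, 0], "z": [0.0015, 0], "yaw": [0, 0]}' > mv.in && python3 jog.py mv.in; echo '{"x": [0, 0], "y": [0, 0], "z": [0.001, 0], "yaw": [0, 0]}' > mv.in && python3 jog.py mv.in;echo '{"x": [0, 0], "y": [0, 0], "z": [0.001, 0], "yaw": [0, 0]}' > mv.in && python3 jog.py mv.in
```

```text
time: 8.07
tool_pos: [0.5094, -0.2245, 0.0129]
tcp_rot: [2.296, 2.143, 0.0]
wrist_force: [0.2, -0.5, -4.3]
width: 0.15
grip_force: 59.1
time: 8.32
tool_pos: [0.5094, -0.2245, 0.0128]
tcp_rot: [2.297, 2.143, -0.0]
wrist_force: [-3.0, 1.3, 5.7]
width: 0.148
grip_force: 60.2
time: 8.57
tool_pos: [0.5095, -0.2245, 0.0128]
tcp_rot: [-2.297, -2.144, 0.0]
wrist_force: [-6.1, 1.5, 12.4]
width: 0.153
grip_force: 61.2
```

```bash
echo '{"x": [0, 0, 0], "y": [0, 0, 0], "z": [0, 0, 0], "yaw": [0, 0, 0]}' > mv.in && python3 jog.py mv.in 0.6; echo '{"x": [0, 0, 0, 0, 0], "y": [0, 0, 0, 0, 0], "z": [-0.02, -0.04, -0.06, -0.06, -0.06], "yaw": [0, 0, 0, 0, 0]}' > mv.in && python3 jog.py mv.in;  python3 - <<'E'
from h import *
for n in("scene","top"):
    im=read_camera(n); cv2.imwrite(f"pics/{n}2.png",im[:,:,::-1])
T=cv2.imread("pics/top2.png");S=cv2.imread("pics/scene2.png")
cv2.imwrite("pics/crop2.png",np.vstack([cv2.resize(T[150:262,205:465],(780,336),interpolation=cv2.INTER_NEAREST),np.hstack([cv2.resize(T[170:240,225:320],(380,264),interpolation=cv2.INTER_CUBIC),cv2.resize(S[190:256,280:380],(400,264),interpolation=cv2.INTER_CUBIC)])]))
E
python3 w.py
```

```text
time: 8.95
tool_pos: [0.5094, -0.2244, 0.0107]
tcp_rot: [2.297, 2.143, 0.0]
wrist_force: [0.4, -0.5, 0.1]
width: 0.599
grip_force: 0.0
time: 9.57
tool_pos: [0.509, -0.2243, 0.2525]
tcp_rot: [-2.297, -2.143, 0.0]
wrist_force: [0.3, -0.9, -0.6]
width: 0.603
grip_force: 0.0
t 9.675 p [ 0.5137 -0.2265  0.26  ] yaw y -0.0689 z [ 0.0139 -0.0069 -0.9999] F [0.5 1.1 0.1] w 0.601 grip 0.0 q [-0.46  0.02  1.83 -0.    1.28 -0.39]
```

View pics/crop2.png

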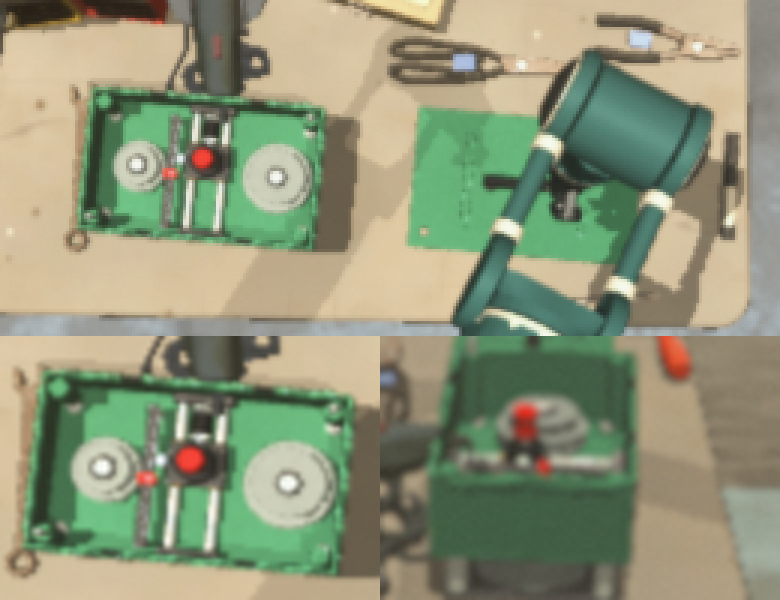

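The crop shows the cover flat on the table. In top-view pixels the knob is at about (272.5,203), the white pointer at (265,203) and the red clip at (262,207.7). In the scene view the knob is at about (316.5,212) and the clip at about (321,222.5).

Run:
```python
from h import *
def red(im):
    h=cv2.cvtColor(im,cv2.COLOR_BGR2HSV); return ((h[...,0]<10)|(h[...,0]>170))&(h[...,1]>120)&(h[...,2]>80)
T=cv2.imread("pics/top2.png");S=cv2.imread("pics/scene2.png")
for n,im,bx in(("top",T,(240,185,300,225)),("scene",S,(300,195,340,230))):
    z=np.zeros((400,640),np.uint8);x0,y0,x1,y1=bx;z[y0:y1,x0:x1]=red(im)[y0:y1,x0:x1]
    k,_,s,c=cv2.connectedComponentsWithStats(z);
    for i in range(1,k): print(n,s[i].tolist(),c[i].round(2).tolist())
print(T[198:214,258:282].max(2)); print(S[200:228,310:326,2])
wh=(T.min(2)>150); z=np.zeros((400,640),np.uint8); z[198:208,262:269]=wh[198:208,262:269]; k,_,s,c=cv2.connectedComponentsWithStats(z); print(s.tolist(),c.tolist())
c=blob((cv2.inRange(cv2.cvtColor(T,cv2.COLOR_BGR2HSV),(60,60,40),(85,255,255))>0),(225,170,322,240)); r=cv2.minAreaRect(c); print("rim",r,np.array([plane("top",p,.125) for p in cv2.boxPoints(r)]).round(4).tolist())
```

```text
top [269, 199, 8, 8, 46] [272.26, 202.37]
top [259, 206, 5, 3, 12] [260.92, 207.17]
scene [314, 207, 5, 9, 44] [315.95, 211.09]
scene [319, 220, 4, 4, 12] [320.33, 221.92]
[[174 183 182 145 142 153 144 120 110 102 109 118 116  92  82  83 117 116
   97  91 103 167 164 122]
 [146 145 150 131 137 170 153 114 108 105 106 105 116 135 148 133 102  83
   72  77 102 119 117  92]
 [158 128 132 136 133 166 164 125 113 120 111 117 190 226 232 228 191 113
   63  61  82  91 104  80]
 [181 143 115 122 126 142 194 189 141 107 103 158 230 242 244 243 235 156
   73  52  60  74  82  68]
 [187 156 113 113 142 156 231 237 166  91  99 197 239 244 245 244 241 184
   91  53  49  67  72  65]
 [156 151 117 120 162 161 228 232 156  89  92 184 237 244 245 244 236 170
   87  55  47  65  72  63]
 [136 159 129 121 151 139 191 180 112  98  89 137 220 240 242 235 195 119
   68  54  47  65  71  63]
 [131 162 147 137 141 129 169 142  94 102  92  94 150 187 201 181 130  78
   57  51  49  66  73  70]
 [139 206 226 221 215 181 163 134  98 107 107  92  92 107 121 107  87  70
   64  55  56  74  94  90]
 [146 222 240 241 2
[... 2201 characters left out ...]
157 188 190 168 148 142 144]
 [104  97  92  90  94  96  99  99 111 144 176 171 145 114 104 104]
 [ 99  93  89  86  84  81  81  85  93 118 138 137 119 100  91  86]
 [ 88  85  84  82  79  79  75  75  78  91 100 104 101  93  85  78]
 [ 75  75  74  70  70  69  68  66  68  70  75  78  79  78  77  74]
 [ 66  66  64  62  63  63  61  64  64  64  63  67  68  66  68  71]]
[[0, 0, 640, 400, 255987], [262, 199, 5, 6, 13]] [[319.5028145960537, 199.49986913397947], [264.0769230769231, 202.07692307692307]]
rim ((271.8402099609375, 205.75820922851562), (78.9471664428711, 47.893409729003906), 5.19442892074585) [[0.4363, 0.3252, 0.125], [0.6088, 0.3164, 0.125], [0.5881, 0.032, 0.125], [0.4161, 0.0438, 0.125]]
```

```bash
python3 - <<'E'
from h import *
def wc(im,x0,y0,x1,y1):
    h=cv2.cvtColor(im,cv2.COLOR_BGR2LAB)[y0:y1,x0:x1,1].astype(float)-150; h[h<0]=0
    Y,X=np.mgrid[y0:y1,x0:x1]; return np.array([(h*X).sum(),(h*Y).sum()])/h.sum()
T=cv2.imread("pics/top2.png");S=cv2.imread("pics/scene2.png")
kT=wc(T,267,197,279,208);cT=wc(T,256,204,265,210);cS=wc(S,318,218,327,228);kS=wc(S,312,204,321,213);print(kT,cT,kS,cS)
print("knob tri",tri(kT,kS),"clip tri",tri(cT,cS))
k=plane("top",kT,.124);c=plane("top",cT,.090);p=plane("top",(264.4,202.4),.087)
Y=-.071;u=np.array([np.cos(Y),np.sin(Y)]);v=np.array([-np.sin(Y),np.cos(Y)])
for n,q in(("knob",k),("clip",c),("ptr",p)):print(n,q.round(4),"rel knob u,v",((q-k)[:2]@u).round(4),((q-k)[:2]@v).round(4))
k2,c2=plane("scene",kS,.118),plane("scene",cS,.0885);print("scene",k2,c2,"clip rel u",(c2-k2)[:2]@u,(c2-k2)[:2]@v)
ke=np.array([.5133+.012*u[0],.18+.012*u[1]]);print("knob exp",ke,"clip rel exp",(c[:2]-ke)@u)
print(proj("top",[k[0],k[1],.124]),proj("scene",[k[0],k[1],.124]),proj("scene",[*c[:2],.0885]))
E
python3 w.py .5245 .179 .25
```

```text
[272.03752759 202.28182487] [260.88926174 207.2147651 ] [315.86190476 209.16825397] [320.4109589  222.06164384]
knob tri (array([0.52509533, 0.17949014, 0.12044857]), np.float64(0.0004908557323381498)) clip tri (array([0.5092774 , 0.22345633, 0.0906212 ]), np.float64(0.0007744235586418436))
knob [0.5245 0.1791 0.124 ] rel knob u,v 0.0 0.0
clip [0.5089 0.2236 0.09  ] rel knob u,v -0.0187 0.0433
ptr [0.5272 0.2117 0.087 ] rel knob u,v 0.0004 0.0327
scene [0.52520319 0.17396974 0.118     ] [0.5095042  0.21895056 0.0885    ] clip rel u -0.01885039021960929 0.04375380099027654
knob exp [0.52526977 0.17914872] clip rel exp -0.019435465545809653
[272.03752759 202.28182487] [316.11228036 208.22211609] [320.60443162 222.63248896]
t 9.675 p [ 0.5137 -0.2265  0.26  ] yaw y -0.0689 z [ 0.0139 -0.0069 -0.9999] F [0.5 1.1 0.1] w 0.601 grip 0.0 q [-0.46  0.02  1.83 -0.    1.28 -0.39]
tool d [ 0.4054 -0.0173  0.0073]
```

```bash
echo '{"x": [0.02, 0.04, 0.05, 0.05, 0.05], "y": [-0.002, -0.002, -0.002, -0.002, -0.002], "z": [0, 0, 0, 0, 0], "yaw": [0, 0, 0, 0, 0]}' > mv.in && python3 jog.py mv.in 0.45 40; echo '{"x": [0.05, 0.05, 0.05, 0.03, 0.015], "y": [-0.002, -0.002, -0.001, -0.001, -0.001], "z": [0, 0, 0, 0, 0], "yaw": [0, 0, 0, 0, 0]}' > mv.in && python3 jog.py mv.in; echo '{"x": [0, 0, 0], "y": [0, 0, 0], "z": [0.05, 0.03, 0], "yaw": [0, 0, 0]}' > mv.in && python3 jog.py mv.in; python3 w.py .525 .1792 .094;python3 w.py .525 .1792 .094
```

```text
time: 10.3
tool_pos: [0.5118, -0.0117, 0.2482]
tcp_rot: [-2.294, -2.141, 0.004]
wrist_force: [0.2, -0.7, 0.4]
width: 0.451
grip_force: 0.0
time: 10.92
tool_pos: [0.5182, 0.1827, 0.2483]
tcp_rot: [-2.292, -2.145, 0.006]
wrist_force: [0.1, -0.1, -0.8]
width: 0.448
grip_force: 0.0
time: 11.3
tool_pos: [0.5167, 0.1796, 0.1665]
tcp_rot: [-2.294, -2.14, 0.013]
wrist_force: [0.7, 0.6, -0.1]
width: 0.449
grip_force: 0.0
t 11.3 p [0.5167 0.1796 0.1665] yaw y -0.0694 z [-0.0086 -0.0027 -1.    ] F [ 0.7  0.6 -0.1] w 0.449 grip 0.0 q [ 0.29  0.08  1.94 -0.    1.13  0.36]
tool d [0.0004 0.009  0.0724]
t 11.3 p [0.5167 0.1796 0.1665] yaw y -0.0694 z [-0.0086 -0.0027 -1.    ] F [ 0.7  0.6 -0.1] w 0.449 grip 0.0 q [ 0.29  0.08  1.94 -0.    1.13  0.36]
tool d [0.0004 0.009  0.0724]
```

```bash
echo '{"x": [0, 0, 0, 0], "y": [0.007, 0, 0, 0], "z": [0.02, 0, 0, 0], "yaw": [0, 0, 0, 0]}' > mv.in && python3 jog.py mv.in; python3 w.py .525 .1792 .094
```

```text
time: 11.8
tool_pos: [0.5278, 0.1805, 0.1518]
tcp_rot: [2.296, 2.143, 0.002]
wrist_force: [-0.8, 0.4, -0.6]
width: 0.444
grip_force: 0.0
t 11.8 p [0.5278 0.1805 0.1518] yaw y -0.0692 z [ 1.6e-03  5.0e-04 -1.0e+00] F [-0.8  0.4 -0.6] w 0.444 grip 0.0 q [0.28 0.11 1.94 0.   1.09 0.35]
tool d [-0.0015 -0.0028  0.0578]
```

Now I'll descend around the knob.

```bash
echo '{"x": [-0.0015, 0, 0, 0, 0], "y": [-0.0025, 0, 0, 0, 0], "z": [0.015, 0.015, 0.015, 0.01, 0], "yaw": [0, 0, 0, 0, 0]}' > mv.in && python3 jog.py mv.in;echo '{"x": [0, 0, 0], "y": [0, 0, 0], "z": [0.003, 0, 0], "yaw": [0, 0, 0]}' > mv.in && python3 jog.py mv.in; python3 w.py .525 .1792 .094
```

```text
time: 12.42
tool_pos: [0.5235, 0.1787, 0.0942]
tcp_rot: [-2.296, -2.143, 0.004]
wrist_force: [-0.6, -0.0, -0.6]
width: 0.455
grip_force: 0.0
time: 12.8
tool_pos: [0.525, 0.1791, 0.0933]
tcp_rot: [2.296, 2.143, 0.001]
wrist_force: [0.2, 0.3, 1.1]
width: 0.451
grip_force: 0.0
t 12.8 p [0.525  0.1791 0.0933] yaw y -0.0689 z [ 9.e-04  2.e-04 -1.e+00] F [0.2 0.3 1.1] w 0.451 grip 0.0 q [ 0.28  0.16  2.   -0.    0.98  0.35]
tool d [ 0.0001  0.     -0.0007]
```

```bash
echo '{"x": [0, 0, 0, 0], "y": [0, 0, 0, 0], "z": [0, 0, 0, 0], "yaw": [0, 0, 0, 0]}' > mv.in && python3 jog.py mv.in 0 40; python3 w.py .525 .1792 .094; echo '{"x": [0, 0, 0, 0, 0], "y": [-0.004, -0.005, -0.005, -0.005, 0], "z": [0, 0, 0, 0, 0], "yaw": [0, 0, 0, 0, 0]}' > mv.in && python3 jog.py mv.in; echo '{"x": [0, 0, 0, 0], "y": [0, 0, 0, 0], "z": [0, 0, 0, 0], "yaw": [0, 0, 0, 0]}' > mv.in && python3 jog.py mv.in; python3 w.py .525 .1792 .094
python3 - <<'E'
from h import *
for n in("scene","top"):
    im=read_camera(n); cv2.imwrite(f"pics/{n}3.png",im[:,:,::-1])
T=cv2.imread("pics/top3.png");S=cv2.imread("pics/scene3.png")
cv2.imwrite("pics/crop3.png",np.hstack([cv2.resize(T[185:225,240:290],(400,320),interpolation=cv2.INTER_CUBIC),cv2.resize(S[195:235,295:345],(400,320),interpolation=cv2.INTER_CUBIC)]))
E
```

```text
time: 13.3
tool_pos: [0.5256, 0.1791, 0.0934]
tcp_rot: [2.296, 2.143, 0.003]
wrist_force: [3.1, -0.9, 2.5]
width: 0.255
grip_force: 39.9
t 13.3 p [0.5256 0.1791 0.0934] yaw y -0.069 z [ 2.2e-03  3.0e-04 -1.0e+00] F [ 3.1 -0.9  2.5] w 0.255 grip 39.859519600868225 q [ 0.28  0.16  2.   -0.    0.98  0.35]
tool d [ 0.0001 -0.0006 -0.0006]
time: 13.92
tool_pos: [0.5072, 0.1804, 0.0934]
tcp_rot: [2.295, 2.142, 0.005]
wrist_force: [6.9, -1.0, -1.7]
width: 0.258
grip_force: 39.8
time: 14.42
tool_pos: [0.5075, 0.1804, 0.0934]
tcp_rot: [2.295, 2.142, 0.005]
wrist_force: [7.1, -0.6, 0.1]
width: 0.257
grip_force: 39.8
t 14.425 p [0.5075 0.1804 0.0934] yaw y -0.0689 z [ 3.8e-03  3.0e-04 -1.0e+00] F [ 7.1 -0.6  0.1] w 0.257 grip 39.791364669799805 q [ 0.3   0.13  2.03 -0.    0.97  0.37]
tool d [ 0.0001  0.0176 -0.0005]
```

View pics/crop3.png

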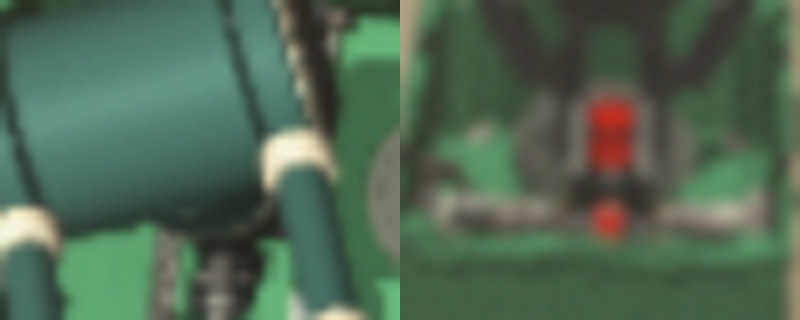

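The scene crop shows the fingers holding the knob at about (321.3,211), with the red clip nearly in line at about (321,222.5). The arm blocks the top view.

Run:
```python
from h import *
def wc(im,x0,y0,x1,y1):
    h=cv2.cvtColor(im,cv2.COLOR_BGR2LAB)[y0:y1,x0:x1,1].astype(float)-150; h[h<0]=0
    Y,X=np.mgrid[y0:y1,x0:x1]; return np.array([(h*X).sum(),(h*Y).sum()])/h.sum()
S=cv2.imread("pics/scene3.png")
kS=wc(S,316,204,327,217);cS=wc(S,316,218,327,228);print(kS,cS)
Y=-.071;u=np.array([np.cos(Y),np.sin(Y)])
k=plane("scene",kS,.113);c=plane("scene",cS,.0885);print(k,c,"clip-knob u",(c-k)[:2]@u)
T=read_camera("top")[:,:,::-1];c=blob(cv2.inRange(cv2.cvtColor(np.ascontiguousarray(T),cv2.COLOR_BGR2HSV),(60,90,90),(85,255,255))>0,(322,160,440,246));r=cv2.minAreaRect(c);B=np.array([plane("top",p,.004) for p in cv2.boxPoints(r)]);print("cover",np.linalg.norm(np.diff(B,axis=0),axis=1),B.mean(0))
```

```text
[320.90858726 211.00554017] [320.65942029 222.07971014]
[0.50712919 0.17858839 0.113     ] [0.50863139 0.21908437 0.0885    ] clip-knob u -0.0013743792115811458
cover [0.17613627 0.29003626 0.17593814] [ 0.50822117 -0.22441826  0.004     ]
```

```bash
echo '{"x": [0, 0, 0, 0, 0], "y": [-0.001, 0, 0, 0, 0], "z": [0, 0, 0, 0, 0], "yaw": [0, 0, 0, 0, 0]}' > mv.in && python3 jog.py mv.in; echo '{"x": [0, 0, 0], "y": [0, 0, 0], "z": [0, 0, 0], "yaw": [0, 0, 0]}' > mv.in && python3 jog.py mv.in; python3 w.py; python3 -c "
from workcell import bot, read_camera, camera_info, read_state
print(bot.finish_job())"
```

```text
time: 15.2
tool_pos: [0.5066, 0.1804, 0.0934]
tcp_rot: [2.295, 2.142, 0.005]
wrist_force: [7.5, -0.7, -0.6]
width: 0.254
grip_force: 39.8
time: 15.58
tool_pos: [0.5066, 0.1804, 0.0934]
tcp_rot: [2.295, 2.142, 0.005]
wrist_force: [6.8, -1.6, -1.0]
width: 0.256
grip_force: 39.8
t 15.575 p [0.5066 0.1804 0.0934] yaw y -0.0689 z [ 4.e-03  3.e-04 -1.e+00] F [ 6.8 -1.6 -1. ] w 0.256 grip 39.75125312805176 q [ 0.3   0.13  2.03 -0.    0.97  0.37]
the job is handed in; nothing more can be done
None
```

I handed the job in at 15.6 s: the cover lies flat on the bare table, and the gripper holds the knob about 19 mm out, with the pointer within about 1 mm of the clip by my measurements; no verdict came back.

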